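# Seat the diffuser filter in its holder and swing the clip over it

### The arm

A 7-joint arm with a two-finger parallel gripper is mounted at the origin on a cart in front of the work surface, level with it; the furniture and walls round the work are solid. World frame = base frame: x ahead of the robot, y to its left, z up, the work surface at z = 0. Lengths are in m, angles in rad, forces in N, time in s.
With the tool pointing down it reaches from about 0.4 to 0.85 m from the base axis. Payload 10.4 kg.
Tool frame: the origin (TCP) lies at the very end of the fingers, on their centre line; the grasp point (between the pads) lies ctrl.tcp_to_grasp behind it (ctrl.tcp_to_grasp is the distance from the TCP to the grasp point, in m); z points along the fingers, y is the line along which they close (so a half turn about z gives the same grasp; the last joint's range is limited). The gripper opens to 87 mm and grips with 3 to 60 N. Pads are 19 mm wide; open, the fingers measure 117 mm over their backs; the gripper's body (75 mm by 190 mm) begins 51 mm behind the grasp point.
Start: joints at [-1.179, 0.332, -0.065, 1.46, 0.022, 1.35, -0.088], TCP at [0.252, 0.572, 0.223] pointing down, gripper open.
Joint ranges: [-2.6, 2.6], [-0.5, 2.12], [-1.47, 1.34], [0.16, 2.42], [-1.27, 4.41], [0.06, 2.06], [-2.6, 2.6]. Speed limits (rad/s): [2.22, 2.22, 2.79, 2.79, 3.14, 3.14, 3.14].

### API

Orientations are given as a 3x3 rotation matrix whose columns are the frame's x, y, z axes.
In Python, from rig import ctrl gives the robot as it stands. The module is installed in compiled form; this text tells all that it offers.
- The arm moves only by the tool jog_arm, never from a script. Its argument "deltas" is a list that holds one entry, the list of rows, each a list of 7 numbers: the turn, a rotation vector about the tool's x, y, z in degrees, then the shift along the tool's x, y, z in mm, then the finger opening in mm, from 0 to 87. A call has 1 to 20 rows; each row is the pose to reach, as a shift and turn from the pose commanded when the call began, along the tool's axes at that moment; what a row does not reach only later rows make up. A row lasts 1/8 s, in which the tool goes at most 62.5 mm and 10.7 degrees, less where a joint would pass 70% of its speed; a pose out of reach is approached as far as the arm can. A call with a gripper value outside its range is refused whole. The fingers move at their own pace and stop on an object; the grip force is fixed at half the most. Time passes only in rows, so rows that repeat a pose let the fingers close. It gives the time, the measured TCP pose, the force, the opening and the grip force at its end, in the units of the state.
- ctrl.get_obs(): the state, without advancing time (a new reading comes with each control period).
- ctrl.get_image(name): name is "scene" or "top" or "wrist"; returns the picture (480x640x3 uint8, red, green, blue); there is no depth.
- ctrl.camera_info(name): a dict with "fovy" (degrees; the focal length in pixels is half the picture's height over the tangent of half this angle, whatever the lens; pixels are square), "cx", "cy" (the principal point, pixels), "rvec" (rotation vector, rad) and "tvec" (3), from world to camera coordinates, as OpenCV has them. Camera axes: x right, y down, z forward; pixel columns grow to the right and rows downward; lengths in m; the calibration is good to about 2 mm. The wrist camera is an equidistant fisheye: a pixel r from the principal point sees the ray r / f radians off the axis. A picture is of the moment at which its call begins: read the wrist's pose just before it. camera_info takes no time and is no camera call; for the wrist camera it gives the pose at the moment of the call.
- ctrl.finish_job(): hands the job in; it is judged then, once.
The state is a dict: "t": time; "q": joint angles; "joint_velocities": joint speeds; "tau": joint torques, N m; "ee_pos": TCP position; "eef_rot": TCP orientation; "contact_force": force on the tool from outside, world axes, zero at the start; "moment": the same for the moment, N m; "gripper_width": finger opening in m; "grasp_force": force on a finger pad.
Only numpy, scipy, OpenCV 4.12 (cv2) and the standard library are available. Lean on these libraries where they do the work, as an engineer would, in place of code of your own. Each camera call takes 0.05 s, during which the arm holds its last target. There are 200 camera calls.

### The job

Gently push the loose round filter with your fingertips across the top of the black holder until it drops flat into the round recess; slide it only, never pinch it or pick it up. Then push the small clip by its upright post all the way round to its stop, so that it lies across the seated filter. Leave the small things standing round the holder where they are.

Things in the scene. Friction and masses are not known exactly. Their poses are not given: they have to be found in the camera images.
- filter: Loose microscope diffuser filter: a flat disc of frosted white glass in a bare aluminium ring, 44 mm in diameter, 8 mm thick, about 40 g, lying on top of the holder 55 to 120 mm from the recess centre. Origin: centre of its underside; z is its axis.
- holder: Black rectangular block fixed to the worktop, 120 mm (its x) by 230 mm (its y) and 24 mm high, with a flat top, the deck, 24 mm above the worktop. Origin: centre of its underside on the worktop; z up. The recess lies in its +y half and the filter starts on its -y half.
- recess (a point): Centre of the floor of the round recess in the holder's deck, at holder (0, 45, 15) mm. The recess is 48 mm in diameter and 9 mm deep, its floor grey, with a small chamfer at the rim; the seated filter lies 1 mm below the deck, free to shift 2 mm any way.
- clip (a joint): Turn of the clip about its upright pivot, in rad: 0 = parked, arm along the holder's +y; grows counter-clockwise from above; 1.571 = stop, arm along the holder's -x, across the recess. Starts at 0 to 0.4, stays where left (under 1 N at the post). Aluminium arm 14 mm wide, 2.5 to 6.5 mm above the deck: it passes over a seated filter, not over one that is not down.
- clip_post (a point): Centre of the top of the clip's upright steel post, 12 mm in diameter, 50 mm from the pivot; it stands on the arm, from 6.5 mm to 32.5 mm above the deck. It moves with the clip.
- clip_pivot (a point): The clip's pivot at deck height, at holder (45, 45, 24) mm; the hub there is 18 mm in diameter and 12 mm high above the deck.
- eyepiece_1: Black microscope eyepiece standing on the worktop beside the holder, 30 mm in diameter, 42 mm high; origin at the centre of its underside. Not to be disturbed.
- objective_case: White screw pot with a black cap standing beside the holder, 33 mm in diameter, 49 mm high; origin at the centre of its underside. Not to be disturbed.
- folding_loupe: Small folding magnifier lying beside the holder, 30x43x15 mm; origin at the centre of its underside. Not to be disturbed.
- cover_glass_box: Small clear box lying beside the holder, 32x30x12 mm; origin at the centre of its underside. Not to be disturbed.
There are look-alikes about, which are no part of the job. Leave any green look-alike of the filter alone.

How it is judged:
On the way, in this order (a step that is already met when the one before it is completed fails the run):
1. the filter has dropped flat into the recess, the clip not yet over it (z of filter in the frame of holder below 0.0175 m and horizontal distance between filter and recess below 0.005 m and angle between filter's own z axis and vertical below 0.08 rad and value of joint clip below 1 rad), for 0.2 s.
2. the clip is pushed round to its stop (value of joint clip above 1.45 rad), for 0.2 s.
At the end, for the whole second after the job is handed in: The filter lies at rest flat (within 0.08 rad) on the recess floor (within 2.5 mm in height, 5 mm sideways), and the clip lies across it within 0.12 rad of its stop (z of filter in the frame of holder between 0.0125 and 0.0175 m and horizontal distance between filter and recess below 0.005 m and angle between filter's own z axis and vertical below 0.08 rad and linear speed of filter below 0.02 m/s and value of joint clip above 1.45 rad); the robot touches nothing.
It fails at once if the filter is lifted more than 8 mm above the holder's deck (z of filter in the frame of holder above 0.032 m).
It fails at once if the fingers squeeze or press the filter with more than 15 N (contact force between the fingers and filter above 15 N).
It fails at once if one of the small things round the holder is moved more than 20 mm (distance of any of eyepiece_1, objective_case, folding_loupe, cover_glass_box from where it was at the start of the episode above 0.02 m).
It also fails if it takes over 45 s, if anything falls off the work surface, if the arm or the gripper's body presses on something with over 40 N, if the wrist force passes 120 N, or if a joint passes its speed limit or range.

## Working session

There is one attempt and no reset: what is moved stays moved. The work goes in short steps, Python scripts to look and compute and a tool call to move; the robot and the scene stay as the last step left them, time stands still between calls to the robot, and variables do not carry over. Pictures are saved under pics/ and viewed, at most 10 in all, crops included, and the job is handed in when it is done.

Besides the shell and the picture viewer there is one more tool, called after "Call:" by a JSON object that holds its "api" and its "payload". jog_arm: Moves the arm, as the interface text tells. Its arguments: {"type":"object","properties":{"deltas":{"type":"array"}},"required":["deltas"]}

```bash
mkdir -p pics; cat > h.py <<'E'
import numpy as np, cv2
from rig import ctrl
def shot(n,f):
    im=ctrl.get_image(n); cv2.imwrite('pics/'+f,im[:,:,::-1]); return im
def ray(n,uv,z,info=None):
    i=info or ctrl.camera_info(n); f=240/np.tan(np.radians(i['fovy'])/2)
    R=cv2.Rodrigues(np.array(i['rvec'],float))[0]; t=np.array(i['tvec'],float).ravel()
    d=np.array([(uv[0]-i['cx'])/f,(uv[1]-i['cy'])/f,1.])
    if n=='wrist':
        r=np.hypot(d[0],d[1]); d=np.array([d[0]/r*np.sin(r),d[1]/r*np.sin(r),np.cos(r)]) if r>1e-9 else d
    o=-R.T@t; d=R.T@d
    return o+d*(z-o[2])/d[2]
E
python3 - <<'E'
from h import *
shot('top','top0.png'); shot('scene','scene0.png')
for n in('top','scene'): print(ctrl.camera_info(n))
o=ctrl.get_obs(); print(o['t'],o['ee_pos'],o['eef_rot'],ctrl.tcp_to_grasp)
E
```

```text
{'fovy': 43.60380035964939, 'cx': 310.8693248325488, 'cy': 242.8927402020771, 'rvec': array([ 2.10099914, -2.16361025,  0.10687042]), 'tvec': array([0.09474771, 0.56375321, 0.91516071])}
{'fovy': 45.085098429465845, 'cx': 324.46152955438805, 'cy': 231.04681005095205, 'rvec': array([ 1.02841248, -2.12751788,  1.26934565]), 'tvec': array([0.39525724, 0.26323987, 0.52701321])}
0.1 [0.25170979 0.57170113 0.22183975] [[-9.15224030e-01  4.02945086e-01 -4.82234206e-04]
 [ 4.02945374e-01  9.15223272e-01 -1.17790827e-03]
 [-3.32803830e-05 -1.27236400e-03 -9.99999190e-01]] 0.0187
```

View pics/top0.png

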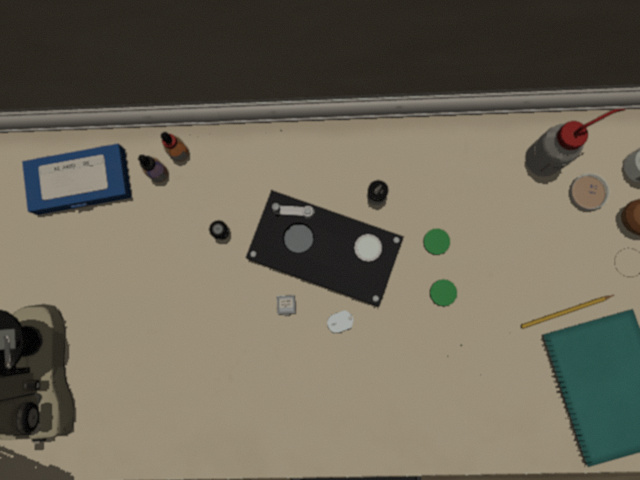

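View pics/scene0.png

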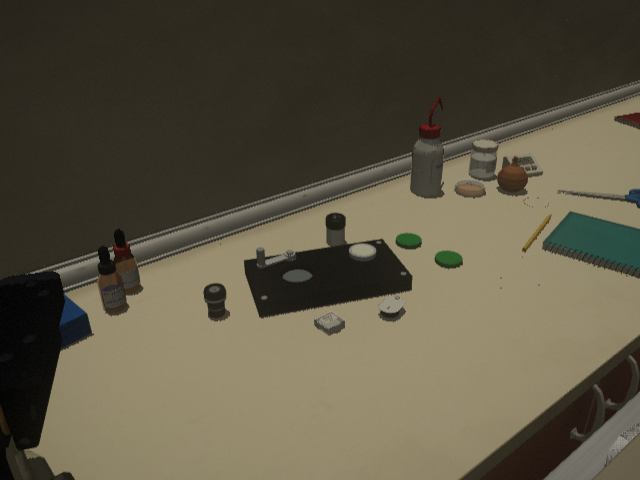

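The top view shows these candidates for the filter: a white disc on the black holder (368,247), green discs (436,241) and (443,292), and a pinkish disc (588,192). I choose the white disc on the deck. The recess is at about (298,238), the clip hub (308,211), and the post (276,207). I'll check with a close crop.

```bash
python3 - <<'E'
from h import *
im=cv2.imread('pics/top0.png')[170:320,205:405]
cv2.imwrite('pics/crop.png',cv2.resize(im,None,fx=4,fy=4,interpolation=cv2.INTER_CUBIC))
for k,uv,z in [('filter',(368,247),.032),('recess',(298,238),.015),('hub',(308,211),.036),('post',(276,207),.0565),('c1',(272,191),.024),('c2',(403,236),.024),('c3',(378,305),.024),('c4',(247,258),.024)]:
    print(k,ray('top',uv,z).round(4))
E
```

```text
filter [ 0.5579 -0.0128  0.032 ]
recess [0.5786 0.1    0.015 ]
hub [0.619  0.0816 0.036 ]
post [0.6232 0.1313 0.0565]
c1 [0.6568 0.1404 0.024 ]
c2 [ 0.575  -0.0702  0.024 ]
c3 [ 0.4655 -0.0254  0.024 ]
c4 [0.5472 0.183  0.024 ]
```

View pics/crop.png

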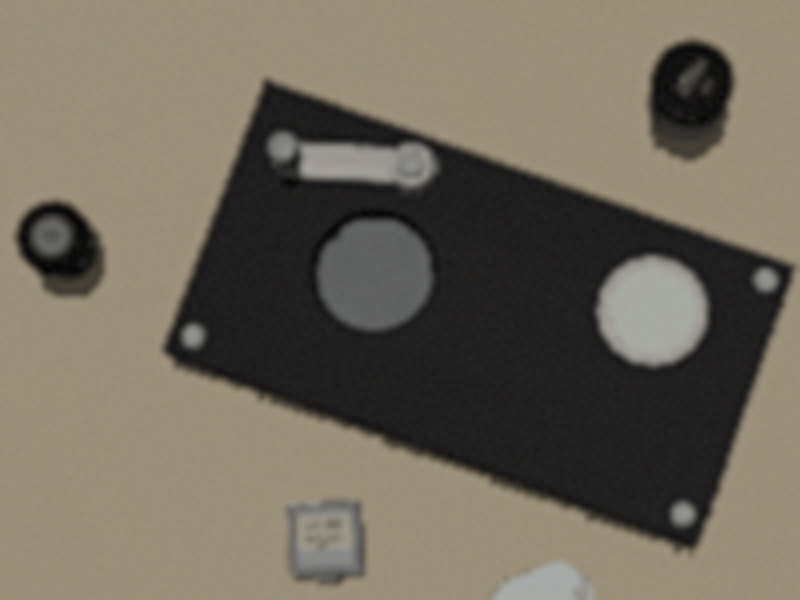

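```bash
python3 - <<'E'
from h import *
i=ctrl.camera_info('top'); f=240/np.tan(np.radians(i['fovy'])/2)
K=np.array([[f,0,i['cx']],[0,f,i['cy']],[0,0,1]])
print(cv2.projectPoints(np.array([[.2517,.5717,.222],[.2517,.5717,.3]]),i['rvec'],i['tvec'],K,None)[0])
for uv in [(40,375),(70,380),(40,310),(70,440)]: print(uv, ray('top',uv,0).round(3), ray('top',uv,.15).round(3))
rec=ray('top',(298.7,238),.015); fil=ray('top',(368.25,247.7),.032); print(rec,fil)
shot('wrist','w0.png')
E
```

```text
[[[ -82.36499194  484.69790689]]

 [[-130.21234114  502.93744181]]]
(40, 375) [0.367 0.53  0.   ] [0.378 0.456 0.15 ]
(70, 380) [0.358 0.48  0.   ] [0.37  0.414 0.15 ]
(40, 310) [0.474 0.534 0.   ] [0.468 0.459 0.15 ]
(70, 440) [ 0.263  0.477 -0.   ] [0.289 0.411 0.15 ]
[0.57858281 0.09880918 0.015     ] [ 0.55677767 -0.01313579  0.032     ]
```

View pics/w0.png

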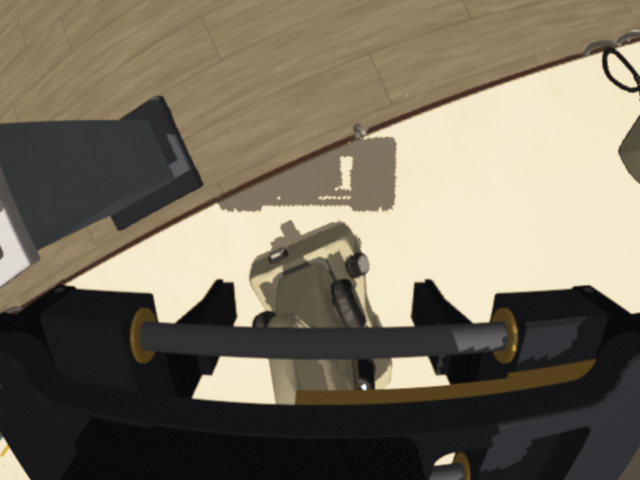

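The wrist view shows a microscope close under the gripper, at about (330,320). I'll rise first, then travel high.

Call:
{"api": "jog_arm", "payload": {"deltas": [[[0, 0, 0, 0, 0, -40, 60], [0, 0, 0, 0, 0, -80, 30], [0, 0, 0, 0, 0, -120, 18], [0, 0, 0, 0, 0, -160, 18], [0, 0, 0, 0, 0, -200, 18], [0, 0, 5.1, -35, -30, -200, 18], [0, 0, 10.3, -70, -60, -200, 18], [0, 0, 15.4, -104, -89, -200, 18], [0, 0, 20.6, -139, -119, -200, 18], [0, 0, 25.7, -174, -149, -200, 18], [0, 0, 30.9, -209, -179, -200, 18], [0, 0, 36, -244, -209, -200, 18], [0, 0, 41.2, -279, -239, -200, 18], [0, 0, 46.3, -313, -268, -200, 18], [0, 0, 51.5, -348, -298, -200, 18], [0, 0, 56.6, -383, -328, -200, 18], [0, 0, 61.8, -418, -358, -190, 18], [0, 0, 66.9, -453, -388, -150, 18], [0, 0, 72, -488, -418, -100, 18], [0, 0, 77.2, -522, -447, -60, 18]]]}}

```text
t: 2.65
ee_pos: [0.5486, -0.0464, 0.283]
eef_rot: [[0.192, 0.981, 0.0], [0.981, -0.192, 0.001], [0.001, -0.0, -1.0]]
contact_force: [0.2, 0.9, 1.0]
gripper_width: 0.0179
grasp_force: 0.0
```

Call:
{"api": "jog_arm", "payload": {"deltas": [[[0, 0, 0, 0, 0, 50, 18], [0, 0, 0, 0, 0, 100, 18], [0, 0, 0, 0, 0, 140, 18], [0, 0, 0, 0, 0, 140, 18]]]}}

```text
t: 3.15
ee_pos: [0.5465, -0.0454, 0.1421]
eef_rot: [[0.19, 0.982, -0.006], [0.982, -0.19, -0.001], [-0.002, -0.005, -1.0]]
contact_force: [-0.5, -0.4, 0.8]
gripper_width: 0.018
grasp_force: 0.0
```

```bash
python3 - <<'E'
from h import *
import pickle
i=ctrl.camera_info('wrist'); pickle.dump(i,open('w1.pkl','wb')); shot('wrist','w1.png'); shot('top','top1.png'); print(i, ctrl.get_obs()['ee_pos'],ctrl.get_obs()['q'])
E
```

```text
{'fovy': 65.70646984690485, 'cx': 323.5327059024826, 'cy': 240.49012659457375, 'rvec': array([-2.83798023,  0.27155952,  0.04869252]), 'tvec': array([-0.54390144,  0.04472049,  0.33388473])} [ 0.54901513 -0.0455914   0.14576696] [-0.48308495  0.24252452  0.55734827  1.78569266 -0.13952388  1.15179648
 -0.07358042]
```

View pics/w1.png

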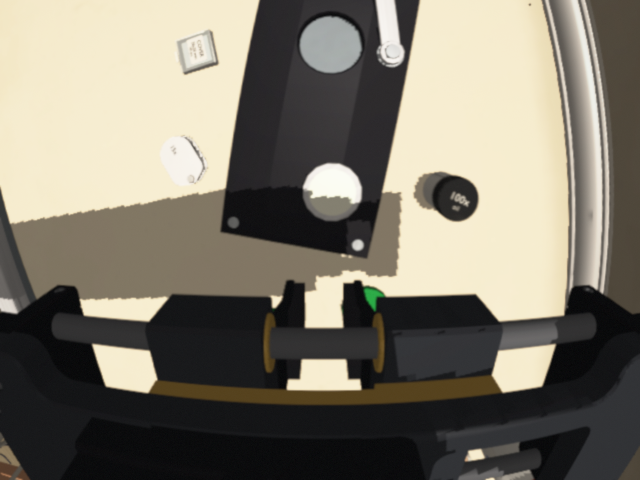

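The wrist view shows the filter (white) at (333,192), the recess at (331,44), the hub at (391,52), and corner screws at (358,245) and (233,222).

```bash
python3 - <<'E'
from h import *
import pickle
i=pickle.load(open('w1.pkl','rb'))
for k,uv,z in [('filter',(333,192),.032),('fL',(303,192),.032),('fR',(362,192),.032),('recess',(331,44),.015),('hub',(391,52),.036),('screw',(358,245),.024)]: print(k,ray('wrist',uv,z,i).round(4))
o=ctrl.get_obs();print(o['eef_rot'])
E
```

```text
filter [ 0.559 -0.012  0.032]
fL [ 0.5373 -0.0078  0.032 ]
fR [ 0.5802 -0.016   0.032 ]
recess [0.5794 0.1    0.015 ]
hub [0.6192 0.0824 0.036 ]
screw [ 0.5706 -0.0585  0.024 ]
[[ 1.90402410e-01  9.81705810e-01  7.89855806e-04]
 [ 9.81706121e-01 -1.90402444e-01 -3.31422381e-05]
 [ 1.17854548e-04  7.81716641e-04 -9.99999688e-01]]
```

Call:
{"api": "jog_arm", "payload": {"deltas": [[[0, 0, 0, -2, 3, 40, 18], [0, 0, 0, -2, 3, 80, 18], [0, 0, 0, -2, 3, 92, 18], [0, 0, 0, -2, 3, 92, 18], [0, 0, 0, -2, 3, 92, 18], [0, 0, 0, -2, 3, 92, 18]]]}}

```text
t: 4.0
ee_pos: [0.552, -0.0479, 0.0539]
eef_rot: [[0.19, 0.982, 0.002], [0.982, -0.19, 0.0], [0.001, 0.002, -1.0]]
contact_force: [-0.1, -1.2, -0.3]
gripper_width: 0.018
grasp_force: 0.0
```

```bash
python3 - <<'E'
from h import *
o=ctrl.get_obs();print(o['t'],o['ee_pos'],o['joint_velocities'].round(3),o['contact_force'])
im=cv2.imread('pics/top1.png')
shot('wrist','w2.png')
o=ctrl.get_obs();print(o['t'],o['ee_pos'])
E
```

```text
4.0 [ 0.55201711 -0.04790952  0.0539308 ] [ 0.001  0.006 -0.002  0.007 -0.002 -0.003  0.002] [-0.10727034 -1.17238875 -0.25147591]
4.05 [ 0.55179835 -0.04788743  0.05362361]
```

View pics/w2.png

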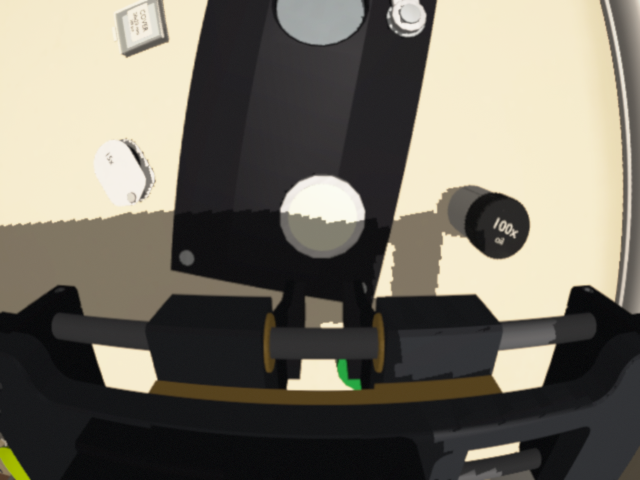

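Fingers are centred behind the filter, which is at (322,216) in the wrist view. Next I descend to about 3 mm over the deck and start pushing.

Call:
{"api": "jog_arm", "payload": {"deltas": [[[0, 0, 0, 0, 0, 12, 18], [0, 0, 0, 0, 0, 24, 18], [0, 0, 0, 0, 0, 26, 18], [0, 0, 0, 0, 0, 26, 18], [0, 0, 0, 3, 0, 26, 18], [0, 0, 0, 6, 0, 26, 18], [0, 0, 0, 9, 0, 26, 18], [0, 0, 0, 13, 0, 26, 18], [0, 0, 0, 18, 0, 26, 18], [0, 0, 0, 24, 0, 26, 18], [0, 0, 0, 30, 0, 26, 18], [0, 0, 0, 36, -0.5, 26, 18], [0, 0, 0, 42, -0.5, 26, 18], [0, 0, 0, 48, -0.5, 26, 18], [0, 0, 0, 54, -0.5, 26, 18], [0, 0, 0, 60, -1, 26, 18], [0, 0, 0, 65, -1, 26, 18], [0, 0, 0, 69, -1, 26, 18], [0, 0, 0, 72, -1, 26, 18], [0, 0, 0, 72, -1, 26, 18]]]}}

```text
t: 6.55
ee_pos: [0.5639, 0.0232, 0.0265]
eef_rot: [[0.19, 0.982, 0.0], [0.982, -0.19, 0.0], [0.0, 0.0, -1.0]]
contact_force: [0.0, -0.1, 0.1]
gripper_width: 0.0179
grasp_force: 0.0
```

```bash
python3 - <<'E'
from h import *
i=ctrl.camera_info('wrist')
im=shot('wrist','w3.png'); o=ctrl.get_obs();print(o['t'],o['ee_pos'],o['contact_force'])
import pickle; pickle.dump(i,open('w3.pkl','wb'))
E
```

```text
6.6 [0.56374771 0.02301383 0.02646389] [-0.45848455 -0.63638687 -0.15013202]
```

View pics/w3.png

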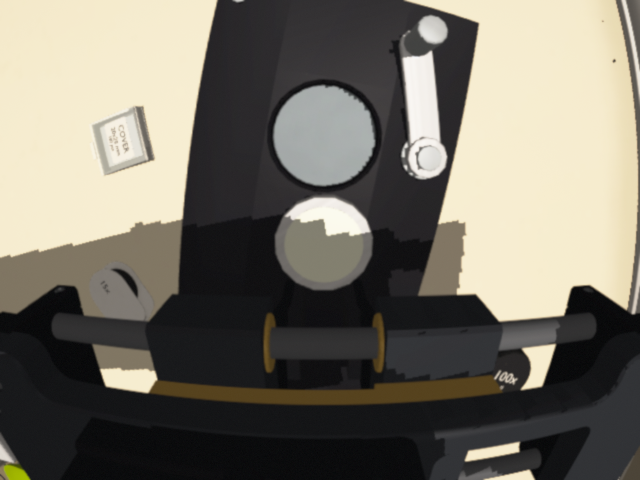

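The filter is at (324,243), in line with the recess rim centre at (324,134). The clip post top is at (432,30) and the hub at (428,158).

```bash
python3 - <<'E'
from h import *
import pickle
i=pickle.load(open('w3.pkl','rb')); o=ctrl.get_obs(); R=o['eef_rot']
for k,uv,z in [('filter',(324,243.5),.032),('recess',(324.5,134.5),.024),('floor',(324.5,135.5),.015),('hub',(430,158),.036),('post',(432.5,29),.0565)]:
    p=ray('wrist',uv,z,i); print(k,p.round(4),((p-o['ee_pos'])@R*1000).round(1))
E
```

```text
filter [0.5696 0.0538 0.032 ] [31.3 -0.1 -5.5]
recess [0.5788 0.1001 0.024 ] [78.5  0.1  2.5]
floor [0.5787 0.0996 0.015 ] [78.   0.1 11.5]
hub [0.6204 0.0832 0.036 ] [69.9 44.2 -9.5]
post [0.6246 0.1327 0.0565] [119.3  38.8 -30. ]
```

Call:
{"api": "jog_arm", "payload": {"deltas": [[[0, 0, 0, 4, 0, 0, 18], [0, 0, 0, 9, 0, 0, 18], [0, 0, 0, 14, 0, 0, 18], [0, 0, 0, 19, 0, 0, 18], [0, 0, 0, 24, 0, 0, 18], [0, 0, 0, 29, 0, 0, 18], [0, 0, 0, 33, 0, 0, 18], [0, 0, 0, 36, 0, 0, 18], [0, 0, 0, 38, 0, 0, 18], [0, 0, 0, 40, 0, 0, 18], [0, 0, 0, 42, 0, 0, 18], [0, 0, 0, 44, 0, 0, 18], [0, 0, 0, 46, 0, 0, 18], [0, 0, 0, 47, 0, 0, 18], [0, 0, 0, 48, 0, 0, 18], [0, 0, 0, 48, 0, 0, 18]]]}}

```text
t: 8.6
ee_pos: [0.5729, 0.0701, 0.0265]
eef_rot: [[0.19, 0.982, 0.0], [0.982, -0.19, 0.0], [0.0, -0.0, -1.0]]
contact_force: [-0.2, 0.3, -1.0]
gripper_width: 0.0182
grasp_force: 0.0
```

```bash
python3 - <<'E'
from h import *
import pickle
i=ctrl.camera_info('wrist')
im=shot('wrist','w4.png'); o=ctrl.get_obs();print(o['t'],o['ee_pos'],o['contact_force'])
pickle.dump(i,open('w4.pkl','wb'))
E
```

```text
8.65 [0.57294331 0.07003814 0.02654913] [0.54760328 0.79710464 0.94181288]
```

View pics/w4.png

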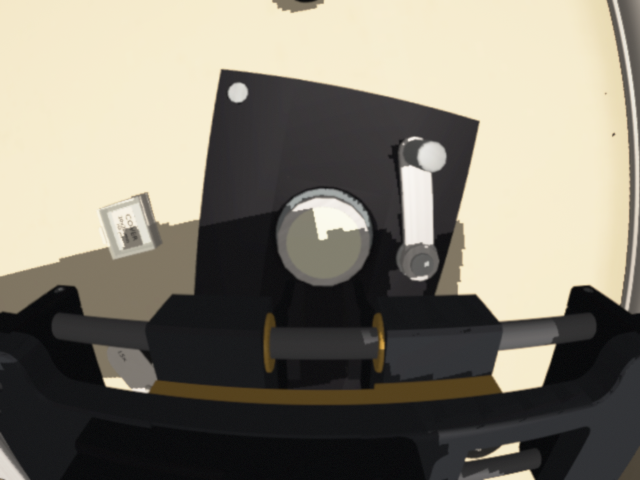

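The disc appears to be inside the recess, with a dark gap round its rim at (278–371, 236). I'll add a 2 mm nudge, then back off and look from above.

Call:
{"api": "jog_arm", "payload": {"deltas": [[[0, 0, 0, 1, 0, 0, 18], [0, 0, 0, 2, 0, 0, 18], [0, 0, 0, 2, 0, 0, 18], [0, 0, 0, -10, 0, 0, 18], [0, 0, 0, -25, 0, -15, 18], [0, 0, 0, -35, 0, -45, 0], [0, 0, 0, -35, 0, -75, 0], [0, 0, 0, -35, 0, -75, 0], [0, 0, 0, -35, 0, -75, 0]]]}}

```text
t: 9.78
ee_pos: [0.566, 0.0349, 0.1017]
eef_rot: [[0.191, 0.982, 0.0], [0.982, -0.191, 0.0], [0.0, 0.0, -1.0]]
contact_force: [0.5, 0.3, -0.1]
gripper_width: 0.0004
grasp_force: 0.0
```

```bash
python3 - <<'E'
from h import *
import pickle
i=ctrl.camera_info('wrist'); pickle.dump(i,open('w5.pkl','wb'))
im=shot('wrist','w5.png'); o=ctrl.get_obs();print(o['t'],o['ee_pos'],o['gripper_width'],o['eef_rot'].round(3).tolist())
c=im[:260,210:530,::-1]; cv2.imwrite('pics/w5c.png',cv2.resize(c,None,fx=2.3,fy=2.3,interpolation=cv2.INTER_CUBIC))
E
```

```text
9.825 [0.56575557 0.03509685 0.10119733] 0.00044441163658497486 [[0.191, 0.982, -0.001], [0.982, -0.191, -0.0], [-0.0, -0.001, -1.0]]
```

View pics/w5c.png

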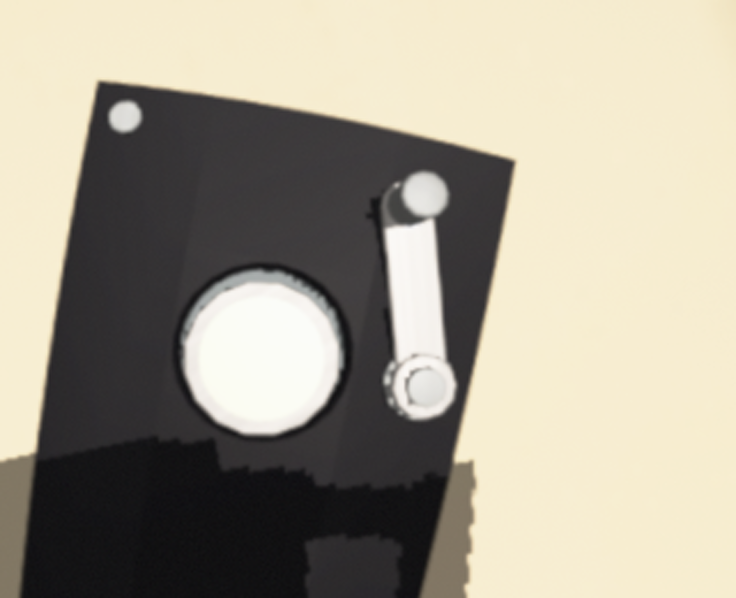

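The filter is seated: a dark rim gap shows all round it, with its centre at crop (262,358). The clip post is at crop (425,194) and the hub at (427,387). Now the clip path.

```bash
python3 - <<'E'
from h import *
import pickle
i=pickle.load(open('w5.pkl','rb'))
post=ray('wrist',(394.8,84.3),.0565,i); print('post',post,'hub',ray('wrist',(395.7,168.3),.037,i),'filter',ray('wrist',(323.9,155.7),.023,i))
piv=np.array([.620,.083]); d=post[:2]-piv; print('r',np.hypot(*d),'ang',np.degrees(np.arctan2(d[1],d[0])))
o=ctrl.get_obs(); R=o['eef_rot']
u=np.array([np.cos(np.radians(40)),np.sin(np.radians(40))])
def tc(th,off):
    a=np.radians(th); p=piv+.05*np.array([np.cos(a),np.sin(a)])+off*u
    return ((np.append(p,.042)-o['ee_pos'])@R*1000).round(1)
print('start',tc(86.5,.028)); 
for th in [86.5,92,98,104,110,116,122,128,134,140,146,150,154,158.6,162,165]: print(th,tc(th,.0155))
E
```

```text
post [0.62473783 0.13276875 0.0565    ] hub [0.6203124  0.08336079 0.037     ] filter [0.57814015 0.0979854  0.023     ]
r 0.049993751560731284 ang 84.56201029790063
start [128.7  55.3  59.1]
86.5 [119.   47.4  59.1]
92 [118.1  42.7  59.1]
98 [116.7  37.6  59.2]
104 [114.7  32.8  59.2]
110 [112.3  28.2  59.2]
116 [109.4  23.8  59.2]
122 [106.   19.8  59.2]
128 [102.2  16.2  59.2]
134 [98.1 13.  59.2]
140 [93.7 10.2 59.2]
146 [89.   7.9 59.2]
150 [85.7  6.6 59.2]
154 [82.4  5.6 59.2]
158.6 [78.5  4.7 59.2]
162 [75.5  4.3 59.2]
165 [72.9  4.  59.2]
```

Call:
{"api": "jog_arm", "payload": {"deltas": [[[0, 0, 8, 26, 12, 0, 0], [0, 0, 16, 52, 24, 0, 0], [0, 0, 24, 78, 36, 0, 0], [0, 0, 32, 104, 48, 0, 0], [0, 0, 39, 130, 58, 0, 0], [0, 0, 39, 130, 58, 0, 0], [0, 0, 39, 130, 58, 25, 0], [0, 0, 39, 130, 58, 50, 0], [0, 0, 39, 130, 58, 60, 0], [0, 0, 39, 130, 58, 60, 0], [0, 0, 39, 130, 58, 60, 0]]]}}

```text
t: 11.2
ee_pos: [0.6485, 0.152, 0.0425]
eef_rot: [[0.766, 0.643, 0.001], [0.643, -0.766, 0.0], [0.001, 0.001, -1.0]]
contact_force: [0.2, 0.5, 0.6]
gripper_width: 0.0004
grasp_force: 0.0
```

Call:
{"api": "jog_arm", "payload": {"deltas": [[[0, 0, 0, -5, -1, 0, 0], [0, 0, 0, -10, -1, 0, 0], [0, 0, 0, -15, -1, 0, 0], [0, 0, 0, -19, -4, 0, 0], [0, 0, 0, -23, -7, 0, 0], [0, 0, 0, -27, -10, 0, 0], [0, 0, 0, -32, -12, 0, 0], [0, 0, 0, -37, -14, 0, 0], [0, 0, 0, -42, -15, 0, 0], [0, 0, 0, -47, -15, 0, 0], [0, 0, 0, -52, -15, 0, 0], [0, 0, 0, -57, -15, 0, 0], [0, 0, 0, -62, -14, 0, 0], [0, 0, 0, -66, -13, 0, 0], [0, 0, 0, -70, -12, 0, 0], [0, 0, 0, -73, -10, 0, 0], [0, 0, 0, -75, -9, 0, 0], [0, 0, 0, -75, -9, 0, 0]]]}}

```text
t: 13.45
ee_pos: [0.5852, 0.1119, 0.0417]
eef_rot: [[0.765, 0.644, 0.001], [0.644, -0.765, 0.001], [0.002, -0.0, -1.0]]
contact_force: [3.0, 4.1, -1.9]
gripper_width: 0.0005
grasp_force: 2.4
```

```bash
python3 - <<'E'
from h import *
o=ctrl.get_obs();print(o['t'],o['ee_pos'],o['contact_force'])
E
```

```text
13.45 [0.58523285 0.11190022 0.04168045] [ 3.02212115  4.09429782 -1.8989508 ]
```

Call:
{"api": "jog_arm", "payload": {"deltas": [[[0, 0, 0, -1, 0, 0, 0], [0, 0, 0, -2, 0, 0, 0], [0, 0, 0, -2, 0, 0, 0]]]}}

```text
t: 13.82
ee_pos: [0.585, 0.1117, 0.0419]
eef_rot: [[0.765, 0.644, 0.004], [0.644, -0.765, 0.002], [0.005, 0.001, -1.0]]
contact_force: [10.8, 7.2, -7.2]
gripper_width: 0.0007
grasp_force: 5.9
```

Call:
{"api": "jog_arm", "payload": {"deltas": [[[0, 0, 0, 5, 0, 0, 0], [0, 0, 0, 15, 0, 0, 0], [0, 0, 0, 22, 0, -15, 0], [0, 0, 0, 22, 0, -55, 0], [0, 0, 0, -10, 0, -100, 0], [0, 0, 0, -60, 0, -120, 0], [0, 0, 0, -100, 0, -120, 0], [0, 0, 0, -100, 0, -120, 0], [0, 0, 0, -100, 0, -120, 0]]]}}

```text
t: 14.95
ee_pos: [0.5073, 0.0458, 0.1624]
eef_rot: [[0.766, 0.643, 0.001], [0.643, -0.766, 0.001], [0.001, 0.0, -1.0]]
contact_force: [0.2, -0.1, -0.4]
gripper_width: 0.0006
grasp_force: 0.0
```

```bash
python3 - <<'E'
from h import *
import pickle
i=ctrl.camera_info('wrist'); pickle.dump(i,open('w6.pkl','wb'))
im=shot('wrist','w6.png'); o=ctrl.get_obs();print(o['t'],o['ee_pos'],o['contact_force'])
E
```

```text
15.0 [0.50734143 0.04601044 0.16209111] [ 0.20104133  0.67329461 -0.95335563]
```

View pics/w6.png

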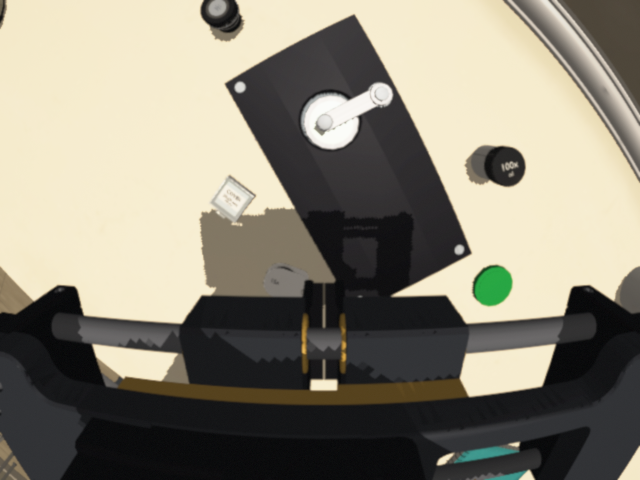

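The clip lies across the seated filter (post at (324,121), hub at (380,95)). The post didn't move further under 15 N, so it is at its stop. I'll check the angle and then hand in.

```bash
python3 - <<'E'
from h import *
import pickle
i=pickle.load(open('w6.pkl','rb'))
d=(ray('wrist',(324,121),.0565,i)-ray('wrist',(380,95),.037,i))[:2]
a=np.degrees(np.arctan2(d[1],d[0])); print(a,np.hypot(*d),'clip rad',np.radians(a-68.8))
if np.radians(a-68.8)>1.47: print(ctrl.finish_job())
E
```

```text
156.92683898505967 0.047888969005740536 clip rad 1.5381034996641894
the job is handed in; nothing more can be done
None
```

I handed the job in at about 15 s: the filter is seated flat in the recess and the clip is at its stop across it (about 1.54 rad by camera). The robot was clear of everything, and the small things near the holder were never approached.

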